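# Clamp the code reader with the removable crank

## Task

Fit the loose crank fully home onto the square spindle end of the blue bench clamp, then wind it clockwise by its red handle, with the crank alone, until the jaw has pushed the black code reader against the grey backstop and holds it firmly. Tighten by feel, firm but not crushing, then let go and leave the crank on the spindle. Leave the slide box and the white carton where they are.

Things in the scene. Friction and masses are not known exactly. Their poses are not given: they have to be found in the camera images.
- clamp: Fixed bench clamp: aluminium bed 295 x 112 mm, upper face 14 mm above the worktop; blue gear head 68 x 84 mm, top at 64 mm, at one end. Origin on the upright spindle's axis at worktop level; x runs along the bed (from -45 to +250 mm), z up. A grey backstop (108 mm wide, top 71 mm above the worktop) is pinned across the bed, its face at x = 185 to 215 mm; exactly where is not reported.
- spindle_seat (a point): Centre of the spindle's shoulder, 78 mm above the worktop, on which the seated crank rests. From here up: a 16 mm square 20 mm long, then a round taper of 6 mm, from 16 to 8 mm across. x, y are square to the flats and turn with the spindle, z up.
- spindle: The spindle; origin on its axis at worktop level, axes as spindle_seat. Clockwise from above closes the clamp, 50 mm of jaw travel a turn, 1.8 to 2.5 turns in all. Friction 0.25 N m (4 N at the handle while moving, 1 to 3 N at rest) also holds it. Once the reader is gripped the load along the handle's circle rises 20 N per rad: 7 to 14 N in all is firm, 20 N (120 N on the reader) crushes it.
- jaw: Blue moving jaw, 14 mm thick, 108 mm wide, 53 mm high, with a black sprung pad whose face stands 8 mm ahead of it and gives 1 mm per 25 N. Origin in the middle of the blue face, at bed level (14 mm above the worktop); x points to the backstop. This face starts at x = 52 mm of the clamp. To be moved by the crank only, never pushed.
- reader: Black code reader, 36 x 62 x 30 mm (its x, y, z), lying loose on the bed between jaw and backstop, not quite square and well short of the backstop. Origin under its middle. The jaw slides it along and squares it. Not to be handled.
- crank: Loose steel crank, 0.2 kg, standing upright on the worktop. Origin under the hub, at the centre of its socket's mouth; z up, x along the arm. Hub 34 x 34 x 34 mm; socket 18 mm square, 28 mm deep, square to x and y. Neck on the hub to hold it by: 24 mm (x) by 20 mm (y), 34 to 68 mm above the origin. Arm low: top 14 mm, 16 mm wide. Seated, the origin lies at spindle_seat.
- crank_handle (a point): Middle of the crank's upright red handle, a sleeve 18 mm across that spins freely on its pin, 21 to 67 mm above the crank's origin; this point is 46 mm above it and 60 mm from the socket axis along the crank's x. It can be carried round the spindle without turning the gripper. The fit leaves the crank about 8 degrees of play.
- slide_box: Pale closed slide box, 93 x 100 x 46 mm, a bystander; origin under its middle.
- white_box: Flat white carton, 90 x 125 x 27 mm, a bystander; origin under its middle.
Mind the look-alikes: they are no part of the job. What is shaped like the crank but orange or yellow is not meant.

How it is judged:
By the outcome, as a careful person would: the job done as asked, in the order asked, and still so for the second after the job is handed in, with the robot touching nothing.
It also fails if it takes over 72 s, if anything falls off the work surface, if the arm or the gripper's body presses on something with over 40 N, if the wrist force passes 120 N, or if a joint passes its speed limit or range.

## Robot

A 7-joint arm with a two-finger parallel gripper is mounted at the origin on a cart in front of the work surface, level with it; the furniture and walls round the work are solid. World frame = base frame: x ahead of the robot, y to its left, z up, the work surface at z = 0. Lengths are in m, angles in rad, forces in N, time in s.
With the tool pointing down it reaches from about 0.4 to 0.85 m from the base axis. Payload 4.5 kg.
Tool frame: the origin (TCP) lies at the very end of the fingers, on their centre line; the grasp point (between the pads) lies 19 mm behind it (tcp_to_grasp is the z of the grasp point in the tool frame, in m); z points along the fingers, y is the line along which they close (so a half turn about z gives the same grasp; the last joint's range is limited). The gripper opens to 88 mm and grips with 3 to 60 N. Pads are 18 mm wide; open, the fingers measure 123 mm over their backs; the gripper's body (75 mm by 187 mm) begins 45 mm behind the grasp point.
Start: joints at [-1.314, 0.689, -0.195, 1.565, 0.157, 0.902, -0.215], TCP at [0.138, 0.61, 0.204] pointing down, gripper open.
Joint ranges: [-3.01, 3.01], [-0.46, 2.08], [-1.47, 1.51], [0.13, 2.56], [-1, 4.14], [0.04, 2.09], [-2.66, 2.66]. Speed limits (rad/s): [2.57, 2.57, 3.14, 3.14, 3.14, 3.14, 3.14].

## Interface

Orientations are given as a unit quaternion [x, y, z, w].
In Python, from plant import * gives the robot as it stands. The module is installed in compiled form; this text tells all that it offers.
- The arm moves only by the shell command python3 -m jog 'ROWS' [OPENING] [FORCE]. ROWS is JSON, a list that holds one entry, the list of rows, each a list of 6 numbers: the shift along the tool's x, y, z in m, then the turn, a rotation vector about the tool's x, y, z in rad. In form: [[[dx, dy, dz, ax, ay, az], ...]]. A call has 1 to 12 rows; each row shifts and turns the commanded pose from where the row before left it, along the tool's axes as they then stand; what a row does not reach is not made up. A row lasts 1/8 s, in which the tool goes at most 62.5 mm and 10.7 degrees, less where a joint would pass 70% of its speed; a pose out of reach is approached as far as the arm can. A call with a gripper value outside its range is refused whole. OPENING is the finger opening in m, from 0 to 0.0881, set as the call begins (- or left out, the last holds). The fingers move at their own pace and stop on an object; FORCE is the grip in N (left out, the last holds). Time passes only in rows, so rows that do not move let the fingers close. It gives the time, the measured TCP pose, the force, the opening and the grip force at its end, in the units of the state.
- get_state(): the state, without advancing time (a new reading comes with each control period).
- snapshot(name): name is "scene" or "top" or "wrist"; returns a dict with "frame" (400x640x3 uint8, red, green, blue), "mtx" (3x3 intrinsics, pixels), "xyz" and "orientation" of the camera in the world; the wrist camera has in their place "mount" (4x4, takes a point from camera to tool coordinates, whose origin is the TCP and whose axes are the flange's). Camera axes: x right, y down, z forward; pixel columns grow to the right and rows downward; lengths in m; the calibration is good to about 2 mm. A picture is of the moment at which its call begins: read the wrist's pose just before it. There is no depth.
- finish_job(): hands the job in; it is judged then, once.
The state is a dict: "clock": time; "q": joint angles; "qd": joint speeds; "joint_torque": joint torques, N m; "tool_pos": TCP position; "eef_rot": TCP orientation; "contact_force": force on the tool from outside, world axes, zero at the start; "moment": the same for the moment, N m; "opening": opening from 0.0 (shut) to 1.0 (fully open); "finger_force": force on a finger pad.
Only numpy, scipy, OpenCV 4.12 (cv2) and the standard library are available. Lean on these libraries where they do the work, as an engineer would, in place of code of your own. Each camera call takes 0.05 s, during which the arm holds its last target. There are 200 camera calls.

## Working session

There is one attempt and no reset: what is moved stays moved. The work goes in short steps, Python scripts to look and compute and a shell command to move; the robot and the scene stay as the last step left them, time stands still between calls to the robot, and variables do not carry over. Pictures are saved under pics/ and viewed, at most 10 in all, crops included, and the job is handed in when it is done.

```bash
mkdir -p pics
cat > h.py <<'E'
from plant import *
import numpy as np, cv2
from scipy.spatial.transform import Rotation as R
np.set_printoptions(precision=4,suppress=True)
def snap(n,f):
    st=get_state(); s=snapshot(n); cv2.imwrite(f,s["frame"][:,:,::-1])
    if n=="wrist":
        T=np.eye(4);T[:3,:3]=R.from_quat(st["eef_rot"]).as_matrix();T[:3,3]=st["tool_pos"]
        C=T@np.array(s["mount"])
    else:
        C=np.eye(4);C[:3,:3]=R.from_quat(s["orientation"]).as_matrix();C[:3,3]=s["xyz"]
    np.savez(f+".npz",C=C,K=np.array(s["mtx"])); return s
def ray(f,px):
    d=np.load(f+".npz");C=d["C"];v=C[:3,:3]@np.linalg.inv(d["K"])@np.array([px[0],px[1],1.]);return C[:3,3],v/np.linalg.norm(v)
def atz(f,px,z):
    o,v=ray(f,px);return o+v*(z-o[2])/v[2]
def tri(*obs):
    A=np.zeros((3,3));b=np.zeros(3)
    for f,p in obs:
        o,v=ray(f,p);P=np.eye(3)-np.outer(v,v);A+=P;b+=P@o
    x=np.linalg.solve(A,b);return x,[float(np.linalg.norm(np.cross(ray(f,p)[1],x-ray(f,p)[0])))for f,p in obs]
def proj(f,X):
    d=np.load(f+".npz");p=d["K"]@(np.linalg.inv(d["C"])@np.append(X,1))[:3];return p[:2]/p[2]
E
python3 - <<'E'
from h import *
for n in("scene","top","wrist"): snap(n,f"pics/{n}0.png")
a=cv2.imread("pics/scene0.png");b=cv2.imread("pics/top0.png");
for n in("scene","top"):
    C=np.load(f"pics/{n}0.png.npz")["C"];print(C)
s=get_state();print(s)
E
```

```text
[[ 0.8659 -0.4163  0.2773  0.229 ]
 [-0.5002 -0.7289  0.4674 -0.1374]
 [ 0.0076 -0.5434 -0.8394  0.9749]
 [ 0.      0.      0.      1.    ]]
[[-0.004  -0.9967  0.0813  0.4371]
 [-0.9999  0.0029 -0.0132  0.3651]
 [ 0.013  -0.0813 -0.9966  0.9728]
 [ 0.      0.      0.      1.    ]]
{'clock': 0.15, 'q': array([-1.3142,  0.6898, -0.1945,  1.566 ,  0.1573,  0.9025, -0.2151]), 'qd': array([ 0.0015, -0.0036, -0.0008, -0.0037, -0.0003, -0.0001,  0.0006]), 'joint_torque': array([ -0.002 , -52.7865,  -1.2687, -15.3588,  -0.0525,   0.0039,
         0.0001]), 'tool_pos': array([0.138 , 0.6091, 0.2029]), 'eef_rot': array([ 0.1111,  0.9938, -0.0006, -0.    ]), 'contact_force': array([-0.4177, -0.0361, -0.2552]), 'moment': array([0.0134, 0.0218, 0.0313]), 'finger_force': 0.0, 'opening': 1.0027516994085917}
```

View pics/scene0.png

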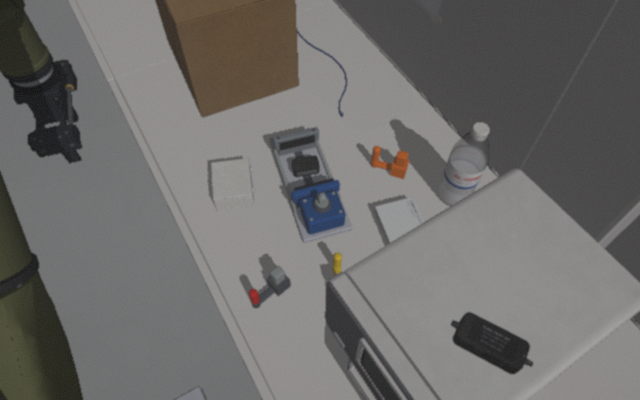

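View pics/top0.png

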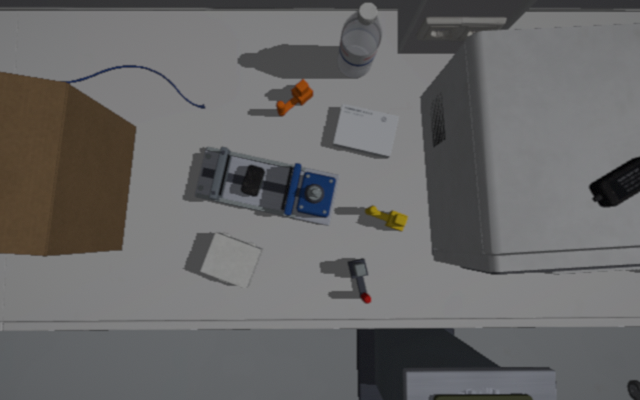

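Scene: the grey crank with a red handle is at scene (277,280) and top (360,268). Look-alikes are orange, at scene (400,163) and top (302,92), and yellow, at scene (338,262) and top (398,220). The clamp spindle is at top (314,193) and scene (322,200). I'll check close crops next.

Run:
```python
from h import *
a=cv2.imread("pics/scene0.png");b=cv2.imread("pics/top0.png")
c=lambda im,x,y,w,h,k:cv2.resize(im[y:y+h,x:x+w],None,fx=k,fy=k,interpolation=cv2.INTER_CUBIC)
up=np.hstack([c(a,235,250,80,60,5),c(b,320,250,80,60,5)])
dn=np.hstack([c(a,270,120,100,75*1,4),c(b,190,140,100,75,4)])
dn=np.hstack([c(a,285,175,80,60,5),c(b,280,160,80,60,5)])
cv2.imwrite("pics/crop1.png",cv2.convertScaleAbs(np.vstack([up,dn]),alpha=1.4))
```

```text
(no output)
```

View pics/crop1.png

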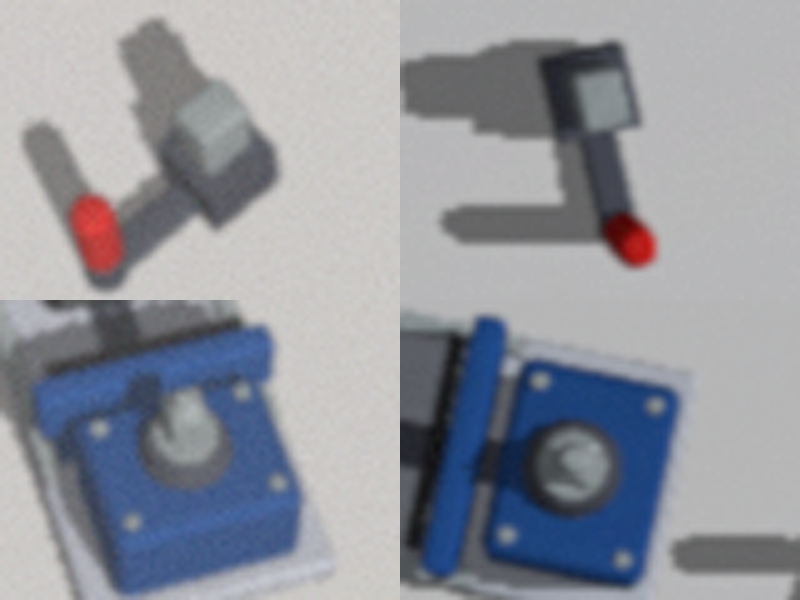

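Run:
```python
from h import *
S,T="pics/scene0.png","pics/top0.png"
for n,a,b,z in[("neck top",(276.5,271.5),(361.4,269.7),.068),("handle top",(253.2,291),(366.4,298.5),.067),("spindle tip",(321,194.5),(315,192.4),.104)]:
    print(n,*tri((S,a),(T,b)),atz(S,a,z),atz(T,b,z))
print("head corners",[atz(T,(280+x/5,160+y/5),.064) for x,y in[(131,63),(280,90),(235,283),(88,258)]])
```

```text
neck top [0.3671 0.2563 0.0735] [0.001438769829022963, 0.0014387698290230023] [0.3666 0.2593 0.068 ] [0.368  0.2551 0.068 ]
handle top [0.3105 0.2459 0.0664] [0.0006423790822187674, 0.0006423790822187005] [0.3099 0.2459 0.067 ] [0.3112 0.2458 0.067 ]
spindle tip [0.5183 0.3481 0.1083] [0.0009115257591639231, 0.0009115257591639388] [0.5189 0.3508 0.104 ] [0.5196 0.3476 0.104 ]
head corners [array([0.5638, 0.3645, 0.064 ]), array([0.5526, 0.304 , 0.064 ]), array([0.4742, 0.3228, 0.064 ]), array([0.4845, 0.3821, 0.064 ])]
```

The crank and spindle heights match the text (0.0735/0.068, 0.066/0.067, 0.108/0.104). Next I'll go above the spindle for a close look.

```bash
cat >> h.py <<'E'
def go(p,yaw=None):
    "tool-axis shift (after no turn) and turn about tool z to reach p / tool-y yaw (deg)"
    s=get_state();Rm=R.from_quat(s["eef_rot"]).as_matrix()
    cy=np.degrees(np.arctan2(Rm[1,1],Rm[0,1]))
    print("pos",s["tool_pos"],"ytool",cy,"zaxis",Rm[:,2],"t",s["clock"])
    if p is not None: print("shift tool",Rm.T@(np.array(p)-s["tool_pos"]))
    if yaw is not None: d=(yaw-cy+90)%180-90; print("turn tool z",-np.radians(d))
E
python3 - <<'E'
from h import *
s=snapshot("wrist");print(np.array(s["mount"]),s["mtx"])
go([.47,.33,.27],100)
E
```

```text
[[-0.0011 -0.9468 -0.3218  0.0828]
 [ 1.     -0.001  -0.0005 -0.001 ]
 [ 0.0002 -0.3218  0.9468 -0.1805]
 [ 0.      0.      0.      1.    ]] [[281.8508   0.     319.9703]
 [  0.     281.8508 199.3762]
 [  0.       0.       1.    ]]
pos [0.138  0.6092 0.203 ] ytool 77.24023792695212 zaxis [-0.0002 -0.0011 -1.    ] t 0.2
shift tool [-0.3854 -0.199  -0.0667]
turn tool z -0.3972327851452157
```

```bash
python3 -m jog '[[[-0.03,-0.0125,0,0,0,0],[-0.055,-0.0225,0,0,0,0],[-0.055,-0.0225,0,0,0,0],[-0.055,-0.0225,0,0,0,0],[-0.055,-0.0225,0,0,0,0],[-0.055,-0.0225,0,0,0,0],[-0.055,-0.0225,0,0,0,0],[-0.055,-0.0225,0,0,0,0],[0,0,0,0,0,-0.13],[0,0,0,0,0,-0.13],[0,0,0,0,0,-0.13],[0,0,0,0,0,0]]]' 0.06 20
python3 - <<'E'
from h import *
snap("wrist","pics/w1.png");go(None)
a=cv2.imread("pics/w1.png");cv2.imwrite("pics/w1b.png",cv2.convertScaleAbs(a,alpha=1.3))
print(proj("pics/w1.png",[.519,.3485,.104]),proj("pics/w1.png",[.519,.3485,.078]))
E
```

```text
clock: 1.7
tool_pos: [0.5052, 0.3518, 0.2032]
eef_rot: [-0.083, 0.997, 0.0, -0.0]
contact_force: [0.2, -0.0, 0.4]
opening: 0.679
finger_force: 0.0
pos [0.5052 0.3519 0.2033] ytool 99.42881665624618 zaxis [-0.0004  0.     -1.    ] t 1.75
[316.1324 200.5918] [316.4266 193.156 ]
```

View pics/w1b.png

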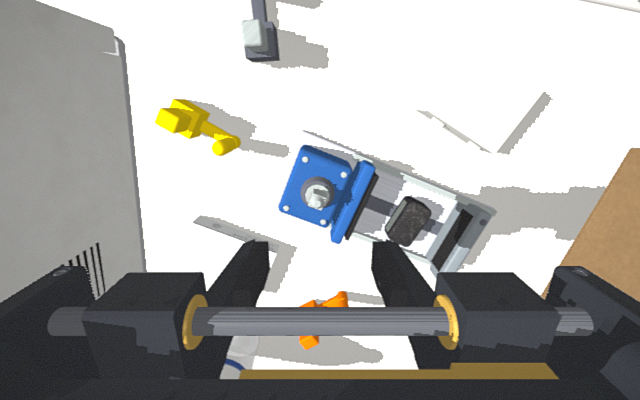

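The wrist view shows the spindle at (317,195) where predicted, the crank hub and neck at (258,40), and the reader at (408,220). I'll enlarge the spindle and crank.

Run:
```python
from h import *
a=cv2.imread("pics/w1.png")
c=lambda x,y,w,h,k:cv2.resize(a[y:y+h,x:x+w],None,fx=k,fy=k,interpolation=cv2.INTER_CUBIC)
cv2.imwrite("pics/crop2.png",np.hstack([c(295,170,40,50,10),c(230,0,60,75,400/60).__getitem__(slice(0,500))]))
```

```text
(no output)
```

View pics/crop2.png

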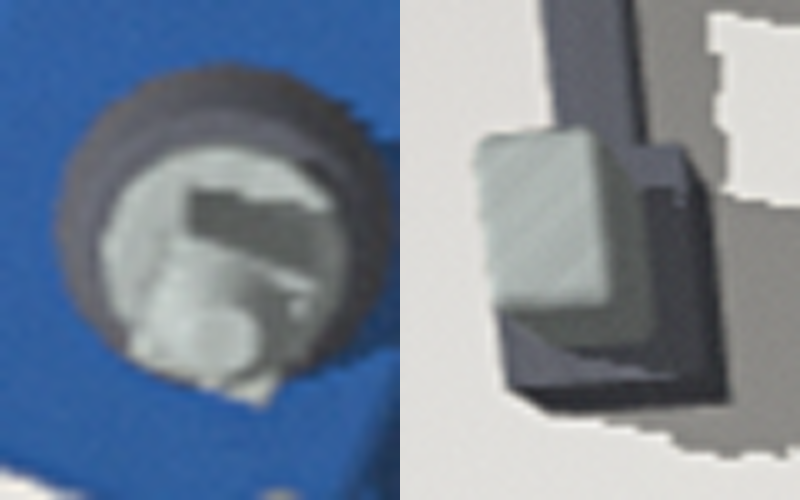

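Run:
```python
from h import *
W="pics/w1.png"
P=np.array([atz(W,(295+x/10,170+y/10),.098) for x,y in[(135,352),(268,405),(312,290),(182,238)]]);print(P,P.mean(0))
for i in range(4): d=P[(i+1)%4]-P[i];print(np.linalg.norm(d),np.degrees(np.arctan2(d[1],d[0]))%90)
k=lambda x,y:(230+(x-400)*60/400,y*60/400)
Q=np.array([atz(W,k(x,y),.068) for x,y in[(478,138),(592,128),(608,303),(496,307)]]);print(Q,Q.mean(0))
for i in range(4): d=Q[(i+1)%4]-Q[i];print(np.linalg.norm(d),np.degrees(np.arctan2(d[1],d[0])))
# handle from top/scene and neck triangulated
n=Q.mean(0);q=proj(W,n);print("neck tri",tri((W,q),("pics/top0.png",(361.4,269.7))), tri((W,q),("pics/scene0.png",(276.5,271.5))))
print("tip tri",tri((W,(295+22.4,170+33)),("pics/top0.png",(315,192.4))))
go([.368,.256,.2])
```

```text
[[0.5276 0.3415 0.098 ]
 [0.5313 0.3566 0.098 ]
 [0.5175 0.3591 0.098 ]
 [0.514  0.3445 0.098 ]] [0.5226 0.3504 0.098 ]
0.015603868644757882 76.34171014562689
0.013980675395111745 79.85620996535005
0.015047690170324084 76.59410860648953
0.013891349632898977 77.58209185162794
[[0.3603 0.249  0.068 ]
 [0.3563 0.2653 0.068 ]
 [0.3786 0.2698 0.068 ]
 [0.3819 0.2533 0.068 ]] [0.3693 0.2593 0.068 ]
0.01678874817987085 103.75251224157685
0.022755751973654748 11.463871288626189
0.01682582928227491 -78.75927619552084
0.022019842026158618 -168.6671277557406
neck tri (array([0.3653, 0.2524, 0.0414]), [0.0007792178490840191, 0.0007792178490840923]) (array([0.3679, 0.2595, 0.0664]), [0.001205388670924713, 0.001205388670924743])
tip tri (array([0.5184, 0.3488, 0.1135]), [0.0010183497502653759, 0.001018349750265501])
pos [0.5052 0.3519 0.2033] ytool 99.42881665624618 zaxis [-0.0004  0.     -1.    ] t 1.75
shift tool [ 0.1511 -0.0721  0.0034]
```

```bash
python3 -m jog '[[[0.03,-0.015,0,0,0,-0.03],[0.05,-0.024,0,0,0,0],[0.05,-0.024,0.03,0,0,0],[0.021,-0.009,0.03,0,0,0],[0,0,0.02,0,0,0],[0,0,0,0,0,0]]]' 0.055
python3 - <<'E'
from h import *
W="pics/w2.png"
snap("wrist",W);go(None)
a=cv2.imread(W)
cv2.imwrite("pics/w2b.png",cv2.resize(a[40:340,120:520],None,fx=2,fy=2))
for z in(.068,.034): print(proj(W,[.368,.257,z]))
E
```

```text
clock: 2.5
tool_pos: [0.3705, 0.2526, 0.1231]
eef_rot: [-0.098, 0.995, -0.001, -0.001]
contact_force: [-0.4, 0.8, -0.0]
opening: 0.624
finger_force: 0.0
pos [0.3712 0.2533 0.1238] ytool 101.23653845538836 zaxis [-0.0001 -0.0003 -1.    ] t 2.55
[327.1808 201.2743]
[326.404  190.1641]
```

View pics/w2b.png

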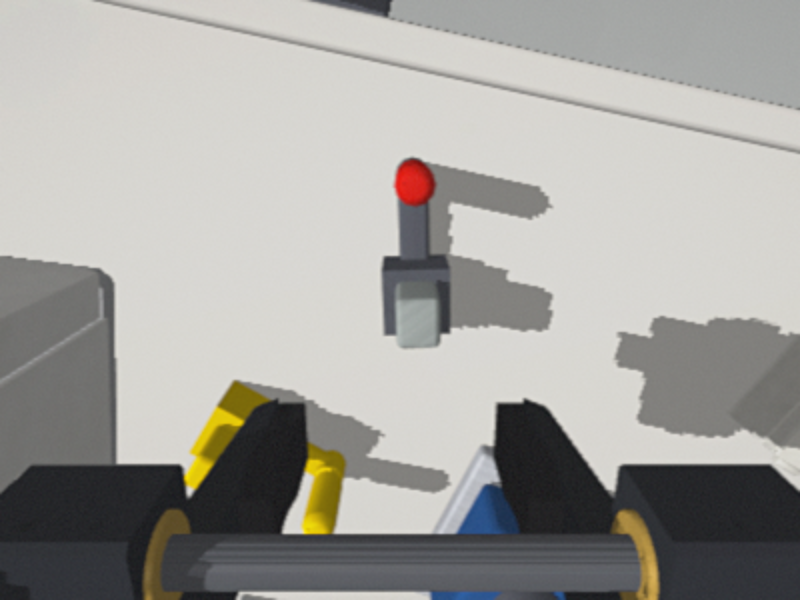

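The crank is almost square to the image, with its neck top at crop (418,313), i.e. px (329,196.5), and its handle top at (414,181), i.e. px (327,130.5).

Run:
```python
from h import *
W="pics/w2.png"
n=atz(W,(329,196.5),.068);h=atz(W,(327,130.5),.067);print(n,h,np.linalg.norm(n-h),np.degrees(np.arctan2(*(h-n)[1::-1])))
print(tri((W,(329,196.5)),("pics/w1.png",(251.4,32.8))))
go([n[0],n[1],.038],np.degrees(np.arctan2(*(h-n)[1::-1]))+270)
```

```text
[0.3633 0.2577 0.068 ] [0.3083 0.2446 0.067 ] 0.056592367082569824 -166.61531233865253
(array([0.3669, 0.2577, 0.0586]), [0.0010196219226454065, 0.001019621922645391])
pos [0.3712 0.2533 0.1238] ytool 101.23653845538836 zaxis [-0.0001 -0.0003 -1.    ] t 2.55
shift tool [0.0068 0.0059 0.0858]
turn tool z -0.037492276468088344
```

```bash
python3 -m jog '[[[0.004,0.0055,0.02,0,0,-0.03],[0,0,0.035,0,0,0],[0,0,0.03,0,0,0],[0,0,0,0,0,0],[0,0,0,0,0,0]]]' 0.05 
python3 -m jog '[[[0,0,0,0,0,0],[0,0,0,0,0,0],[0,0,0,0,0,0],[0,0,0,0,0,0],[0,0,0,0,0,0]]]' 0.0 35
python3 -c "
from h import *
go(None)"
```

```text
clock: 3.18
tool_pos: [0.3669, 0.2583, 0.0399]
eef_rot: [-0.113, 0.994, 0.001, 0.001]
contact_force: [-0.3, -0.7, 0.3]
opening: 0.564
finger_force: 0.0
clock: 3.8
tool_pos: [0.3661, 0.2576, 0.0388]
eef_rot: [-0.113, 0.994, 0.0, -0.0]
contact_force: [0.3, 0.5, -0.3]
opening: 0.025
finger_force: 0.0
pos [0.3661 0.2576 0.0388] ytool 103.0194796799808 zaxis [-0.0001  0.     -1.    ] t 3.8
```

The fingers closed almost fully (2 mm) with no force, so the neck isn't between them. I'll look.

Run:
```python
from h import *
snap("wrist","pics/w3.png");snap("scene","pics/s3.png");print(get_state()["opening"],get_state()["finger_force"])
a=cv2.imread("pics/w3.png");b=cv2.imread("pics/s3.png")
cv2.imwrite("pics/w3b.png",np.hstack([cv2.resize(a[60:340,220:420],None,fx=2,fy=2),cv2.resize(b[190:330,200:300],None,fx=4,fy=4)]))
```

```text
0.008439183726821644 0.0
```

View pics/w3b.png

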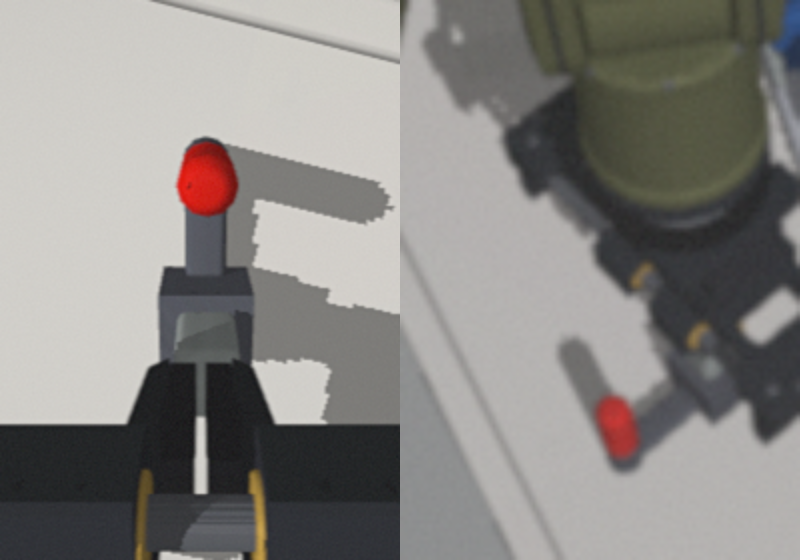

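The closed fingers stand on the +x side of the neck, so the crank lies further towards the robot than I reckoned. I'll re-measure it with these pictures.

Run:
```python
from h import *
W="pics/w3.png";S="pics/s3.png";Wx=lambda x,y:(220+x/2,60+y/2);Sx=lambda x,y:(200+(x-400)/4,190+y/4)
print("handle base z14",atz(W,Wx(206,140),.014),"handle top",atz(W,Wx(207,185),.067),atz(S,Sx(616,402),.067))
print("hub front edge z34",[atz(W,Wx(*p),.034) for p in[(160,296),(253,296)]])
print("hub front edge z34b",[atz(W,Wx(*p),.034) for p in[(166,267),(247,267)]])
print("neck top",[atz(W,Wx(*p),.068) for p in[(179,315),(238,313),(172,358),(240,358)]])
print("finger tip proj",proj(W,[.3661,.2576,.0388]), "at crop",(proj(W,[.3661,.2576,.0388])-[220,60])*2)
print(get_state()["contact_force"],get_state()["moment"])
```

```text
handle base z14 [0.302  0.2435 0.014 ] handle top [0.3091 0.2449 0.067 ] [0.3116 0.2461 0.067 ]
hub front edge z34 [array([0.3559, 0.2393, 0.034 ]), array([0.3486, 0.2711, 0.034 ])]
hub front edge z34b [array([0.345 , 0.2392, 0.034 ]), array([0.3387, 0.2664, 0.034 ])]
neck top [array([0.3474, 0.2455, 0.068 ]), array([0.343, 0.262, 0.068]), array([0.3614, 0.2464, 0.068 ]), array([0.3569, 0.2662, 0.068 ])]
finger tip proj [322.1235 229.1738] at crop [204.2469 338.3477]
[ 0.269  -0.6718  0.1871] [ 0.0381  0.0486 -0.0069]
```

Run:
```python
from h import *
W="pics/w3.png";a=cv2.imread(W).astype(int)
for x in(312,316,320,326,334):print(x,[int(v) for v in a[190:250,x].mean(1)])
for y in(200,207,218,224,230,236): print(y,[int(v) for v in a[y,295:350].mean(1)])
u=np.array([-.9744,-.2250,0]);v=np.array([.2250,-.9744,0])
for cx in(.359,.3695):
  c=np.array([cx,.2565,0])
  f=lambda du,dv,z:np.round(proj(W,c+du*u+dv*v+[0,0,z]),1)
  print(cx,"hub front z0",f(.017,.017,0),f(.017,-.017,0),"hub front top",f(.017,.017,.034),f(.017,-.017,.034),"neck front bottom",f(.012,.01,.034),f(.012,-.01,.034),"front top",f(.012,.01,.068),f(.012,-.01,.068),"back top",f(-.012,.01,.068),"handle top",f(.06,0,.067),"tip base",f(.06,0,.014))
```

```text
312 [162, 166, 160, 114, 77, 68, 61, 58, 58, 59, 60, 60, 56, 59, 60, 58, 59, 63, 89, 90, 91, 87, 89, 88, 89, 92, 102, 111, 109, 106, 108, 106, 108, 104, 108, 105, 107, 106, 105, 84, 85, 83, 83, 87, 87, 90, 91, 91, 91, 91, 92, 64, 31, 29, 31, 28, 32, 32, 34, 27]
316 [93, 92, 90, 93, 92, 93, 94, 80, 64, 58, 61, 59, 58, 62, 59, 55, 50, 66, 87, 89, 86, 88, 88, 88, 89, 90, 97, 99, 98, 100, 100, 98, 98, 99, 100, 99, 100, 92, 82, 82, 80, 83, 81, 81, 86, 88, 91, 92, 96, 98, 92, 62, 29, 27, 28, 27, 29, 27, 29, 30]
320 [90, 92, 91, 91, 90, 89, 89, 81, 67, 58, 61, 60, 58, 61, 59, 58, 59, 65, 92, 89, 88, 87, 88, 88, 89, 90, 90, 97, 98, 97, 97, 99, 99, 101, 98, 98, 84, 80, 86, 84, 81, 82, 83, 83, 88, 90, 95, 95, 96, 95, 97, 93, 97, 96, 96, 96, 97, 95, 97, 96]
326 [87, 85, 89, 88, 87, 90, 85, 76, 63, 58, 60, 60, 60, 59, 58, 59, 59, 64, 89, 90, 88, 89, 89, 87, 88, 91, 92, 98, 96, 98, 98, 98, 99, 87, 84, 83, 83, 86, 86, 85, 86, 84, 85, 84, 89, 89, 96, 95, 95, 97, 92, 60, 29, 27, 33, 28, 28, 29, 30, 25]
334 [125, 127, 124, 87, 49, 48, 49, 60, 59, 60, 62, 59, 61, 58, 58, 56, 60, 65, 89, 91, 90, 89, 89
[... 1362 characters left out ...]
, 169, 103, 88, 91, 87, 89, 88, 96, 92, 88, 92, 90, 93, 91, 92, 91, 91, 91, 92, 92, 95, 95, 93, 95, 94, 96, 95, 96, 92, 93, 95, 94, 90, 93, 94, 93, 96, 96, 92, 90, 74, 58, 56, 55, 53, 53, 65, 104, 125, 125, 124]
0.359 hub front z0 [301.3 181.4] [343.6 181.4] hub front top [298.3 194.3] [347.5 194.3] neck front bottom [308.5 201.1] [337.2 201.1] front top [306.3 220.3] [340.6 220.3] back top [306.9 256.7] handle top [323.7 136. ] tip base [322.8 127.8]
0.3695 hub front z0 [298.7 193.5] [340.4 193.5] hub front top [295.3 208.2] [343.7 208.1] neck front bottom [305.4 214.8] [333.6 214.8] front top [302.6 236.2] [336.3 236.2] back top [303.4 271.2] handle top [319.3 155.2] tip base [319.5 142.5]
```

The edges match a crank at (0.370, 0.2585). The finger ends, though, show at camera depth 0.16, about 36 mm short of the reported TCP, so they closed above the neck. I'll open, go down 27 mm (still above the table even if the reported TCP is right), and close.

```bash
python3 -c "
import plant;print([ (k,getattr(plant,k)) for k in dir(plant) if not k.startswith('__')])"
python3 -m jog '[[[-0.004,0,0,0,0,0],[0,0,0,0,0,0],[0,0,0,0,0,0],[0,0,0,0,0,0],[0,0,0.009,0,0,0],[0,0,0.009,0,0,0],[0,0,0.009,0,0,0],[0,0,0,0,0,0]]]' 0.045 35
python3 -m jog '[[[0,0,0,0,0,0],[0,0,0,0,0,0],[0,0,0,0,0,0],[0,0,0,0,0,0]]]' 0.0 35
```

```text
[('Unreachable', <class 'plant.Unreachable'>), ('finish_job', <function connect.<locals>.done at 0x7f3e90ac37e0>), ('get_state', <function make.<locals>.<lambda> at 0x7f3e907705e0>), ('snapshot', <function make.<locals>.drawn_camera at 0x7f3e907700e0>), ('tcp_to_grasp', -0.0187)]
clock: 4.9
tool_pos: [0.3695, 0.2582, 0.0109]
eef_rot: [-0.114, 0.994, -0.001, -0.001]
contact_force: [-0.6, -0.9, 0.8]
opening: 0.507
finger_force: 0.0
clock: 5.4
tool_pos: [0.3702, 0.2589, 0.0119]
eef_rot: [-0.113, 0.994, 0.0, 0.0]
contact_force: [-0.4, 1.4, 0.6]
opening: 0.225
finger_force: 34.7
```

Gripped: opening 0.225 × 88 = 19.8 mm, which is the neck's 20 mm. Now lift, turn to the spindle's flats and carry it over.

```bash
python3 -m jog '[[[0,0,-0.02,0,0,0],[0,0,-0.05,0,0,0.1],[0,0,-0.05,0,0,0.17],[0,0,0,0,0,0.173],[-0.016,0.015,0,0,0,0],[-0.0322,0.0305,0,0,0,0],[-0.0322,0.0305,0,0,0,0],[-0.0322,0.0305,0,0,0,0],[-0.0162,0.0155,0,0,0,0],[0,0,0,0,0,0],[0,0,0,0,0,0]]]' 0.0 50
python3 - <<'E'
from h import *
go([.522,.3505,.128],77.6)
for n in("wrist","scene","top"):snap(n,f"pics/{n}4.png")
a,b,c=[cv2.imread(f"pics/{n}4.png") for n in("wrist","scene","top")]
k=lambda im,x,y,w,h,s:cv2.resize(im[y:y+h,x:x+w],None,fx=s,fy=s,interpolation=cv2.INTER_CUBIC)
cv2.imwrite("pics/c4.png",np.hstack([k(a,240,100,160,200,2.5),k(b,270,140,100,125,4)]))
E
```

```text
clock: 6.78
tool_pos: [0.5203, 0.3489, 0.1311]
eef_rot: [0.108, 0.994, -0.001, -0.001]
contact_force: [0.2, -1.3, -2.4]
opening: 0.225
finger_force: 49.7
pos [0.5203 0.3489 0.1311] ytool 77.65337442733737 zaxis [-0.0024 -0.002  -1.    ] t 6.775
shift tool [-0.0013  0.0019  0.0031]
turn tool z 0.0009315594934036498
```

View pics/c4.png

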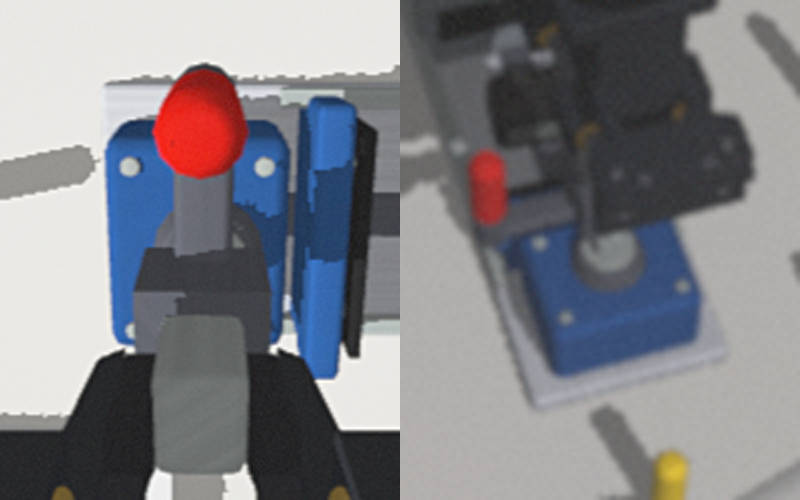

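The crank hangs square over the spindle: handle at left crop (203,120), spindle in the right crop at (607,250). Now lower it onto the taper, watching the force.

```bash
python3 -m jog '[[[-0.0013,0.0019,0.006,0,0,0],[0,0,0.006,0,0,0],[0,0,0.005,0,0,0],[0,0,0.003,0,0,0],[0,0,0,0,0,0]]]' 
python3 -m jog '[[[0,0,0.002,0,0,0],[0,0,0.002,0,0,0],[0,0,0.001,0,0,0],[0,0,0,0,0,0]]]' 
python3 -c "
from h import *
go([.522,.3505,.09],77.6);s=get_state();print(s['contact_force'],s['moment'])"
```

```text
clock: 7.55
tool_pos: [0.5234, 0.3515, 0.1114]
eef_rot: [0.108, 0.994, -0.0, -0.0]
contact_force: [-0.8, -1.0, -2.9]
opening: 0.224
finger_force: 49.7
clock: 8.05
tool_pos: [0.5242, 0.3521, 0.1092]
eef_rot: [0.108, 0.994, 0.001, 0.001]
contact_force: [-2.3, -2.1, 11.6]
opening: 0.219
finger_force: 49.6
pos [0.5242 0.3521 0.1092] ytool 77.61726246765234 zaxis [ 0.002  0.001 -1.   ] t 8.05
shift tool [ 0.0019 -0.0021  0.0192]
turn tool z 0.00030128689755241987
[-2.2508 -2.1348 11.5542] [-0.7242  0.7206 -0.005 ]
```

```bash
python3 -m jog '[[[0,0,-0.004,0,0,0],[0.0019,-0.0021,0,0,0,0],[0,0,0,0,0,0],[0,0,0.003,0,0,0],[0,0,0.002,0,0,0],[0,0,0.002,0,0,0],[0,0,0,0,0,0]]]' 
python3 -c "
from h import *
go([.522,.3505,.09],77.6);s=get_state();print(s['contact_force'],s['moment'])"
```

```text
clock: 8.93
tool_pos: [0.5219, 0.3497, 0.1033]
eef_rot: [0.108, 0.994, -0.0, 0.0]
contact_force: [2.4, -0.5, -4.0]
opening: 0.221
finger_force: 49.7
pos [0.5219 0.3497 0.1033] ytool 77.61154770414576 zaxis [ 0.0006 -0.0002 -1.    ] t 8.925
shift tool [0.0001 0.0008 0.0133]
turn tool z 0.00020154545838987602
[ 2.4208 -0.5489 -4.0454] [-0.0056 -0.6399 -0.0161]
```

Inside now, at 0.1033, past the square's top. Continue down to home.

```bash
python3 -m jog '[[[0,0,0.003,0,0,0],[0,0,0.003,0,0,0],[0,0,0.003,0,0,0],[0,0,0.003,0,0,0],[0,0,0,0,0,0]]]' 
python3 -m jog '[[[0,0,0.002,0,0,0],[0,0,0.001,0,0,0],[0,0,0,0,0,0]]]' 
python3 -c "
from h import *
go(None);s=get_state();print(s['contact_force'],s['moment'])"
```

```text
clock: 9.55
tool_pos: [0.5219, 0.3499, 0.0915]
eef_rot: [0.108, 0.994, 0.0, 0.0]
contact_force: [4.4, 0.5, -3.5]
opening: 0.221
finger_force: 49.7
clock: 9.93
tool_pos: [0.5221, 0.3501, 0.0898]
eef_rot: [0.108, 0.994, 0.0, 0.001]
contact_force: [4.7, -1.6, 4.7]
opening: 0.22
finger_force: 49.7
pos [0.5221 0.3501 0.0898] ytool 77.61846383952651 zaxis [ 0.0016  0.0005 -1.    ] t 9.925
[ 4.7279 -1.5615  4.6524] [-0.5112 -0.9503  0.0222]
```

Seated: 0.0898, against 0.090 expected. A last press, then release, rise, and go over the handle (tool +x 60 mm).

```bash
python3 -m jog '[[[0,0,0.001,0,0,0],[0,0,0.001,0,0,0],[0,0,0,0,0,0]]]' 
python3 -m jog '[[[0,0,-0.003,0,0,0],[0,0,0,0,0,0],[0,0,0,0,0,0],[0,0,0,0,0,0],[0,0,-0.02,0,0,0],[0,0,-0.04,0,0,0],[0.02,0,0,0,0,0],[0.04,0,0,0,0,0],[0,0,0,0,0,0],[0,0,0,0,0,0]]]' 0.044 40
python3 - <<'E'
from h import *
go(None)
W="pics/w5.png";snap("wrist",W);a=cv2.imread(W)
m=cv2.inRange(a,(0,0,110),(70,70,255));n,l,st,c=cv2.connectedComponentsWithStats(m);i=1+st[1:,4].argmax();print(st[i],c[i])
for z in(.145,.124): print(proj(W,[.4634,.3629,z]))
print("neck top",proj(W,[.522,.350,.146]))
cv2.imwrite("pics/w5b.png",cv2.resize(a[60:340,180:460],None,fx=2,fy=2))
E
```

```text
clock: 10.3
tool_pos: [0.5223, 0.3503, 0.0896]
eef_rot: [0.108, 0.994, 0.001, 0.001]
contact_force: [1.3, -3.4, 15.7]
opening: 0.221
finger_force: 49.8
clock: 11.55
tool_pos: [0.4632, 0.3627, 0.1497]
eef_rot: [0.108, 0.994, -0.0, 0.0]
contact_force: [0.5, -0.5, -0.5]
opening: 0.494
finger_force: 0.0
pos [0.4632 0.3627 0.1497] ytool 77.63118917145351 zaxis [ 0.0005 -0.0003 -1.    ] t 11.55
[311 195  23  37 691] [321.3951 213.4197]
[321.8549 225.8254]
[321.6957 214.862 ]
neck top [321.7227 296.6364]
```

View pics/w5b.png

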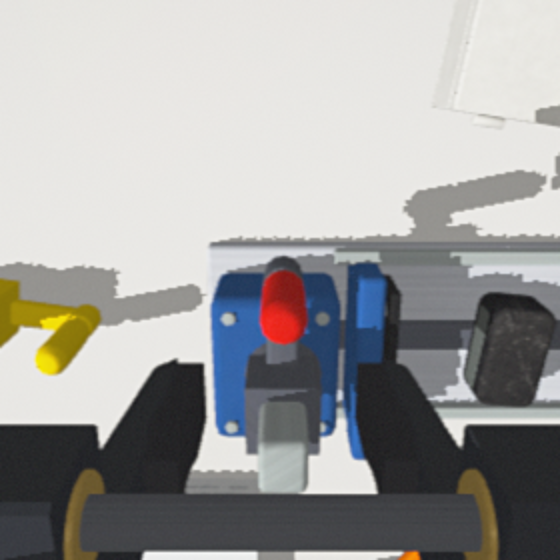

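The crank sits seated on the spindle, and the red handle at px (321,213) matches the prediction. Descend and grip it.

```bash
python3 -m jog '[[[0,0,0.025,0,0,0],[0,0,0.03,0,0,0],[0,0,0.022,0,0,0],[0,0,0,0,0,0],[0,0,0,0,0,0]]]' 
python3 -m jog '[[[0,0,0,0,0,0],[0,0,0,0,0,0],[0,0,0,0,0,0]]]' 0 40
python3 - <<'E'
from h import *
go(None);s=get_state();print(s["contact_force"],s["moment"])
Rm=R.from_quat(s["eef_rot"]).as_matrix();c=np.array([.522,.350])
def P(b): return c+.06*np.array([np.cos(b),np.sin(b)])
b0=np.radians(167.6)
for k in range(24):
    d=np.append(P(b0-np.radians(15*(k+1)))-P(b0-np.radians(15*k)),0)
    print(k,np.round((Rm.T@d)[:2],4).tolist())
E
```

```text
clock: 12.22
tool_pos: [0.4638, 0.363, 0.0734]
eef_rot: [0.108, 0.994, 0.0, 0.001]
contact_force: [0.7, -0.3, -0.1]
opening: 0.498
finger_force: 0.0
clock: 12.6
tool_pos: [0.463, 0.3631, 0.0733]
eef_rot: [0.108, 0.994, 0.0, 0.0]
contact_force: [0.6, 0.4, 0.4]
opening: 0.194
finger_force: 40.1
pos [0.463  0.3631 0.0733] ytool 77.6360352468096 zaxis [ 0.0007  0.0007 -1.    ] t 12.6
[0.5807 0.368  0.4019] [ 0.0983 -0.0554  0.0407]
0 [-0.0021, 0.0155]
1 [-0.006, 0.0145]
2 [-0.0095, 0.0124]
3 [-0.0124, 0.0095]
4 [-0.0145, 0.006]
5 [-0.0155, 0.002]
6 [-0.0155, -0.0021]
7 [-0.0145, -0.006]
8 [-0.0124, -0.0095]
9 [-0.0095, -0.0124]
10 [-0.006, -0.0145]
11 [-0.002, -0.0155]
12 [0.0021, -0.0155]
13 [0.006, -0.0145]
14 [0.0095, -0.0124]
15 [0.0124, -0.0095]
16 [0.0145, -0.006]
17 [0.0155, -0.002]
18 [0.0155, 0.0021]
19 [0.0145, 0.006]
20 [0.0124, 0.0095]
21 [0.0095, 0.0124]
22 [0.006, 0.0145]
23 [0.002, 0.0155]
```

```bash
cat > f.py <<'E'
from h import *
s=get_state();p=s["tool_pos"][:2]-[.522,.350];b=np.arctan2(p[1],p[0]);F=s["contact_force"]
t=np.array([np.sin(b),-np.cos(b)]) # clockwise direction
print("r %.4f ang %.1f"%(np.hypot(*p),np.degrees(b)),"resist(tang) %.1f radial %.1f Fz %.1f"%(-F[:2]@t,F[:2]@p/np.hypot(*p),F[2]),"turned %.1f"%((167.6-np.degrees(b))%360),"t",s["clock"])
E
python3 -m jog '[[[-0.0021,0.0155,0,0,0,0],[-0.006,0.0145,0,0,0,0],[-0.0095,0.0124,0,0,0,0],[-0.0124,0.0095,0,0,0,0],[-0.0145,0.006,0,0,0,0],[-0.0155,0.002,0,0,0,0]]]'; python3 f.py
python3 -m jog '[[[-0.0155,-0.0021,0,0,0,0],[-0.0145,-0.006,0,0,0,0],[-0.0124,-0.0095,0,0,0,0],[-0.0095,-0.0124,0,0,0,0],[-0.006,-0.0145,0,0,0,0],[-0.002,-0.0155,0,0,0,0]]]'; python3 f.py
```

```text
clock: 13.35
tool_pos: [0.5318, 0.4105, 0.0733]
eef_rot: [0.107, 0.994, 0.001, -0.002]
contact_force: [-4.6, 1.8, 4.2]
opening: 0.193
finger_force: 40.0
r 0.0613 ang 80.8 resist(tang) 4.8 radial 1.1 Fz 4.2 turned 86.8 t 13.35
clock: 14.1
tool_pos: [0.5819, 0.3385, 0.0737]
eef_rot: [0.108, 0.994, 0.002, 0.002]
contact_force: [2.5, 4.0, 1.5]
opening: 0.191
finger_force: 40.0
r 0.0610 ang -10.9 resist(tang) 4.4 radial 1.6 Fz 1.5 turned 178.5 t 14.1
```

```bash
python3 -m jog '[[[0.0021,-0.0155,0,0,0,0],[0.006,-0.0145,0,0,0,0],[0.0095,-0.0124,0,0,0,0],[0.0124,-0.0095,0,0,0,0],[0.0145,-0.006,0,0,0,0],[0.0155,-0.002,0,0,0,0],[0.0155,0.0021,0,0,0,0],[0.0145,0.006,0,0,0,0],[0.0124,0.0095,0,0,0,0],[0.0095,0.0124,0,0,0,0],[0.006,0.0145,0,0,0,0],[0.002,0.0155,0,0,0,0]]]'; python3 f.py
python3 -m jog '[[[-0.0021,0.0155,0,0,0,0],[-0.006,0.0145,0,0,0,0],[-0.0095,0.0124,0,0,0,0],[-0.0124,0.0095,0,0,0,0],[-0.0145,0.006,0,0,0,0],[-0.0155,0.002,0,0,0,0]]]'; python3 f.py
python3 -m jog '[[[-0.0155,-0.0021,0,0,0,0],[-0.0145,-0.006,0,0,0,0],[-0.0124,-0.0095,0,0,0,0],[-0.0095,-0.0124,0,0,0,0],[-0.006,-0.0145,0,0,0,0],[-0.002,-0.0155,0,0,0,0]]]'; python3 f.py
```

```text
clock: 15.6
tool_pos: [0.463, 0.3607, 0.0728]
eef_rot: [0.108, 0.994, -0.002, 0.0]
contact_force: [3.7, -4.1, 3.6]
opening: 0.189
finger_force: 40.0
r 0.0600 ang 169.7 resist(tang) 3.4 radial -4.4 Fz 3.6 turned 357.9 t 15.6
clock: 16.35
tool_pos: [0.5312, 0.4108, 0.073]
eef_rot: [0.106, 0.994, 0.0, -0.002]
contact_force: [-4.3, -0.7, 7.3]
opening: 0.195
finger_force: 40.0
r 0.0615 ang 81.4 resist(tang) 4.2 radial -1.4 Fz 7.3 turned 86.2 t 16.35
clock: 17.1
tool_pos: [0.5822, 0.341, 0.0739]
eef_rot: [0.107, 0.994, 0.004, 0.002]
contact_force: [3.1, 3.9, 1.8]
opening: 0.191
finger_force: 40.0
r 0.0609 ang -8.5 resist(tang) 4.3 radial 2.5 Fz 1.8 turned 176.1 t 17.1
```

```bash
python3 -m jog '[[[0.0021,-0.0155,0,0,0,0],[0.006,-0.0145,0,0,0,0],[0.0095,-0.0124,0,0,0,0],[0.0124,-0.0095,0,0,0,0],[0.0145,-0.006,0,0,0,0],[0.0155,-0.002,0,0,0,0],[0,0,0,0,0,0]]]'; python3 f.py
python3 - <<'E'
from h import *
a=cv2.imread
snap("top","pics/t6.png");snap("scene","pics/s6.png")
k=lambda im,x,y,w,h,s:cv2.resize(im[y:y+h,x:x+w],None,fx=s,fy=s,interpolation=cv2.INTER_CUBIC)
cv2.imwrite("pics/c6.png",np.hstack([k(a("pics/t6.png"),185,130,160,100,2.5),k(a("pics/s6.png"),250,110,120,75,400/120)]))
Rm=R.from_quat(get_state()["eef_rot"]).as_matrix();P=lambda b:np.array([.06*np.cos(b),.06*np.sin(b),0])
for k in range(27):
    b=np.radians(-102.4-8*k);d=P(b-np.radians(8))-P(b);print(k,np.round((Rm.T@d)[:2],4).tolist(),end=" ")
E
```

```text
clock: 17.98
tool_pos: [0.5085, 0.2924, 0.0732]
eef_rot: [0.107, 0.994, 0.001, 0.0]
contact_force: [0.4, 0.1, 3.9]
opening: 0.191
finger_force: 40.0
r 0.0592 ang -103.2 resist(tang) 0.4 radial -0.2 Fz 3.9 turned 270.8 t 17.975
0 [0.0083, 0.0006] 1 [0.0082, 0.0017] 2 [0.0079, 0.0029] 3 [0.0074, 0.0039] 4 [0.0068, 0.0049] 5 [0.006, 0.0058] 6 [0.0051, 0.0066] 7 [0.0042, 0.0073] 8 [0.0031, 0.0078] 9 [0.002, 0.0081] 10 [0.0009, 0.0083] 11 [-0.0003, 0.0084] 12 [-0.0015, 0.0082] 13 [-0.0026, 0.008] 14 [-0.0037, 0.0075] 15 [-0.0047, 0.0069] 16 [-0.0056, 0.0062] 17 [-0.0064, 0.0054] 18 [-0.0071, 0.0044] 19 [-0.0077, 0.0034] 20 [-0.008, 0.0023] 21 [-0.0083, 0.0012] 22 [-0.0084, -0.0] 23 [-0.0083, -0.0012] 24 [-0.008, -0.0023] 25 [-0.0076, -0.0034] 26 [-0.0071, -0.0044]
```

View pics/c6.png

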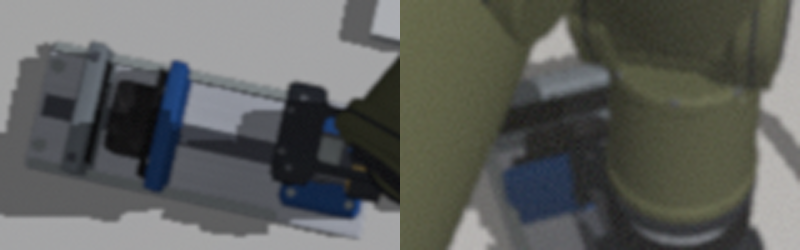

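The top view shows the reader against the jaw pad, with about 10 crop px (~8 mm) left to the backstop. That is roughly 60° more, so I'll use smaller steps and watch the load while moving.

```bash
python3 -m jog '[[[0.0083,0.0006,0,0,0,0],[0.0082,0.0017,0,0,0,0],[0.0079,0.0029,0,0,0,0]]]'>/dev/null; python3 f.py
python3 -m jog '[[[0.0074,0.0039,0,0,0,0],[0.0068,0.0049,0,0,0,0]]]'>/dev/null; python3 f.py
```

```text
r 0.0592 ang -126.9 resist(tang) 3.6 radial -4.3 Fz 1.7 turned 294.5 t 18.45
r 0.0593 ang -142.6 resist(tang) 4.3 radial -5.7 Fz 1.4 turned 310.2 t 18.7
```

```bash
python3 -m jog '[[[0.006,0.0058,0,0,0,0],[0.0051,0.0066,0,0,0,0]]]'>/dev/null; python3 f.py
python3 -m jog '[[[0.0042,0.0073,0,0,0,0]]]'>/dev/null; python3 f.py
```

```text
r 0.0595 ang -157.7 resist(tang) 4.7 radial -6.2 Fz 2.4 turned 325.3 t 18.95
r 0.0597 ang -164.9 resist(tang) 5.8 radial -6.1 Fz 3.1 turned 332.5 t 19.075
```

```bash
python3 -m jog '[[[0.0031,0.0078,0,0,0,0]]]'>/dev/null; python3 f.py
python3 -m jog '[[[0.002,0.0081,0,0,0,0]]]'>/dev/null; python3 f.py
```

```text
r 0.0599 ang -171.0 resist(tang) 8.0 radial -5.2 Fz 4.1 turned 338.6 t 19.2
r 0.0601 ang -176.9 resist(tang) 10.7 radial -4.4 Fz 6.6 turned 344.5 t 19.325
```

```bash
python3 -m jog '[[[0,0,0,0,0,0]]]'>/dev/null; python3 f.py
python3 -m jog '[[[0,0,0,0,0,0]]]'>/dev/null; python3 f.py
```

```text
r 0.0601 ang -177.6 resist(tang) 7.3 radial -4.6 Fz 6.0 turned 345.2 t 19.45
r 0.0601 ang -177.6 resist(tang) 8.8 radial -5.3 Fz 5.6 turned 345.2 t 19.575
```

About 10.7 N while winding, within the 7–14 N band. Let go and rise.

```bash
python3 -m jog '[[[0,0,0,0,0,0],[0,0,0,0,0,0],[0,0,0,0,0,0],[0,0,0,0,0,0]]]' 0.04
python3 -m jog '[[[0,0,-0.02,0,0,0],[0,0,-0.04,0,0,0],[0,0,-0.03,0,0,0],[0,0,0,0,0,0],[0,0,0,0,0,0]]]'
python3 - <<'E'
from h import *
go(None);W="pics/w7.png";snap("wrist",W);a=cv2.imread(W)
m=cv2.inRange(a,(0,0,110),(70,70,255));n,l,st,c=cv2.connectedComponentsWithStats(m);i=1+st[1:,4].argmax();print(st[i],c[i])
for b in(-170,-177,175): print(b,proj(W,[.522+.06*np.cos(np.radians(b)),.35+.06*np.sin(np.radians(b)),.124]))
print(get_state()["contact_force"])
E
```

```text
clock: 20.08
tool_pos: [0.4606, 0.353, 0.0725]
eef_rot: [0.107, 0.994, 0.0, -0.001]
contact_force: [-1.1, -0.7, -0.5]
opening: 0.452
finger_force: 0.3
clock: 20.7
tool_pos: [0.4608, 0.3524, 0.1622]
eef_rot: [0.108, 0.994, -0.0, -0.0]
contact_force: [-0.5, -0.2, 0.2]
opening: 0.457
finger_force: 0.0
pos [0.4608 0.3524 0.1622] ytool 77.6572085372611 zaxis [-0.0008 -0.0003 -1.    ] t 20.7
[292 198  23  35 599] [303.6177 215.1653]
-170 [306.8163 214.4956]
-177 [315.1035 211.8447]
175 [324.9775 209.9866]
[-0.3466  0.8693  0.1353]
```

```bash
python3 -c "
from plant import *
print(finish_job())"
```

```text
the job is handed in; nothing more can be done
None
```

I fitted the crank onto the spindle and wound it clockwise about 1.96 turns, until the load was about 10.7 N. I then let go, left the crank on the spindle, and handed the job in at about 21 s. On release the handle sprang back about 9°. I judged the final grip on the reader from the load, with no last look at it.

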